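# Start charging the blue battery

## Task

Start charging the blue battery: with the fingertips, first switch the charging station on by pressing the far half of its green rocker switch fully down, then gently press the white start button in front of the bay that holds the blue battery all the way in, and let it come back out. Do not press the other two start buttons, and leave the batteries and everything else on the bench where they are.

Things in the scene. Friction and masses are not known exactly. Their poses are not given: they have to be found in the camera images.
- charger: Black charging station fixed to the bench, 220 mm deep (x), 420 wide (y). Origin: centre of its underside; x points to its back (away from the robot, within 0.3 rad), y to its left, z up. On its grey front deck (top 32 mm above the bench), from the left: green rocker switch, then three white start buttons 100 mm apart, each 113 mm in front of its bay. Battery tops: 86 mm above the bench.
- power_pivot (a point): Centre of the green rocker switch, on its pivot (along the charger's y), 48 mm above the bench. Paddle 62 mm (charger's x) x 44 x 8 mm. The place to press down is the white bar on its far half, 20 mm from the pivot along the charger's +x: its top is about 56 mm above the bench when off, 48 mm when on. A 55 mm high black housing starts 38 mm beyond the pivot.
- power (a joint): Tilt of the rocker switch in rad: 0 off (far half up), 0.4 on (far half fully down). It stays where it is left; about 2 N, 20 mm from the pivot, moves it.
- start_right_top (a point): Centre of the top face of the right start button (seen from the robot): round, white, 32 mm across, its top 46 mm above the bench, that is 14 mm above the deck, when out. It moves with the button.
- start_right (a joint): How far the right start button is pressed, m: 0 out, 0.007 fully in, straight down. It springs back; about 1.5 N starts it, 5 N takes it fully in.
- start_middle_top (a point): Centre of the top face of the middle start button (seen from the robot): round, white, 32 mm across, its top 46 mm above the bench, that is 14 mm above the deck, when out. It moves with the button.
- start_middle (a joint): How far the middle start button is pressed, m: 0 out, 0.007 fully in, straight down. It springs back; about 1.5 N starts it, 5 N takes it fully in.
- start_left_top (a point): Centre of the top face of the left start button (seen from the robot): round, white, 32 mm across, its top 46 mm above the bench, that is 14 mm above the deck, when out. It moves with the button.
- start_left (a joint): How far the left start button is pressed, m: 0 out, 0.007 fully in, straight down. It springs back; about 1.5 N starts it, 5 N takes it fully in.
- bay_right (a point): Centre of the floor of the right battery bay, 24 mm above the bench; a battery's origin stands there. The right start button belongs to this bay.
- bay_middle (a point): Centre of the floor of the middle battery bay, 24 mm above the bench; a battery's origin stands there. The middle start button belongs to this bay.
- bay_left (a point): Centre of the floor of the left battery bay, 24 mm above the bench; a battery's origin stands there. The left start button belongs to this bay.
- pack_blue: Cordless-tool battery with an upper half in blue, black below, 108 x 64 x 62 mm, standing loose in one of the three bays (any of them). Origin: centre of its underside.
- pack_red: Cordless-tool battery with an upper half in red, black below, 108 x 64 x 62 mm, standing loose in one of the three bays (any of them). Origin: centre of its underside.
- pack_yellow: Cordless-tool battery with an upper half in yellow, black below, 108 x 64 x 62 mm, standing loose in one of the three bays (any of them). Origin: centre of its underside.
- screwdriver: Screwdriver, 190 mm long, lying on the bench before the charger, along its front. Loose; leave it where it is. Origin: on the bench under its middle.
- jar: Jar with an orange cap, 60 mm across, 85 mm high, standing at the right of the charger. Leave it where it is. Origin: centre of its underside.
- spraycan: Small spray can, 52 mm across, 110 mm high, standing beyond the left end of the charger. Leave it where it is. Origin: centre of its underside.
- tape: Grey roll of tape lying flat, 90 mm across, 25 mm high, right of the charger. Leave it where it is. Origin: centre of its underside.
Not all that is in view belongs to the job. Leave any pink or purple look-alike of the pack_yellow alone. What is shaped like the pack_blue but turquoise is not meant.

How it is judged:
By the outcome, as a careful person would: the job done as asked, in the order asked, and still so for the second after the job is handed in, with the robot touching nothing.
It also fails if it takes over 32 s, if anything falls off the work surface, if the arm or the gripper's body presses on something with over 40 N, if the wrist force passes 120 N, or if a joint passes its speed limit or range.

## Robot

A 6-joint arm with a two-finger parallel gripper is mounted at the origin on the work surface. World frame = base frame: x ahead of the robot, y to its left, z up, the work surface at z = 0. Lengths are in m, angles in rad, forces in N, time in s.
With the tool pointing down it reaches from about 0.35 to 0.775 m from the base axis. Payload 7.3 kg.
Tool frame: the origin (TCP) lies midway between the tips of the shut fingers; the grasp point (between the pads) lies 19 mm behind it; x points along the fingers, z is the direction in which the jaws open and shut, and the axes are right-handed (so a half turn about x gives the same grasp; the last joint's range is limited). The gripper opens to 92 mm and grips with 3 to 60 N. Pads are 19 mm wide; open, the fingers measure 130 mm over their backs; the gripper's body (75 mm by 190 mm) begins 47 mm behind the grasp point.
Start: joints at [-0.146, 0.342, 1.524, -0, 1.275, -0.146], TCP at [0.525, 0, 0.227] pointing down, gripper open.
Joint ranges: [-2.53, 2.53], [-0.77, 2.02], [0.04, 2.7], [-1, 4.14], [0.28, 2.66], [-3.11, 3.11]. Speed limits (rad/s): [2.57, 2.57, 3.14, 3.14, 3.14, 3.14].

## Interface

Orientations are given as a unit quaternion [x, y, z, w].
In Python, from cell import telemetry, optics, arm gives the robot as it stands.
- The arm moves only by the shell command python3 -m creep 'ROWS' [FORCE]. ROWS is a JSON object of lists of equal length, an entry for each row: "grip": the closure, from -1 (fully open) to 1 (shut), so that 0 is half open; "slide": the shift along the tool's x, y, z normalised to -1 to 1, where 1 is 0.03 m, a list of three; "delta_rot": the turn, a rotation vector about the tool's x, y, z normalised to -1 to 1, where 1 is 0.1 rad, a list of three. A call has 1 to 10 rows; each row shifts and turns the commanded pose from where the row before left it, along the tool's axes as they then stand; what a row does not reach is not made up. A row lasts 1/12 s, in which the tool goes at most 41.7 mm and 7.16 degrees, less where a joint would pass 70% of its speed; a pose out of reach is approached as far as the arm can. A call with a number of a shift or a turn outside -1 to 1 is refused whole. A call with a gripper value outside its range is refused whole. The fingers move at their own pace and stop on an object; FORCE is the grip in N (left out, the last holds). Time passes only in rows, so rows that do not move let the fingers close. It gives the time, the measured TCP pose, the force and the opening at its end, in the units of the state.
- telemetry.observe(): the state, without advancing time (a new reading comes with each control period).
- optics.grab_frame(name): name is "scene" or "side" or "wrist"; returns a dict with "pixels" (480x640x3 uint8, red, green, blue), "z_map" (480x640 float32, m along the optical axis (not along the pixel's ray), 0 where there is no reading), "intrinsics" (3x3 intrinsics, pixels), "rvec" (rotation vector, rad) and "tvec" (3), from world to camera coordinates, as OpenCV has them. Camera axes: x right, y down, z forward; pixel columns grow to the right and rows downward; lengths in m; the calibration is good to about 2 mm. A picture is of the moment at which its call begins.
- arm.finish_job(): hands the job in, once; it reports no verdict.
The state is a dict: "t": time; "joint_positions": joint angles; "dq": joint speeds; "tau": joint torques, N m; "eef_pos": TCP position; "ee_rot": TCP orientation; "force": force on the tool from outside, world axes, zero at the start; "wrist_torque": the same for the moment, N m; "grip_width": finger opening in m.
Only numpy, scipy, OpenCV 4.12 (cv2) and the standard library are available. Lean on these libraries where they do the work, as an engineer would, in place of code of your own. Each camera call takes 0.05 s, during which the arm holds its last target. There are 200 camera calls.

## Working session

There is one attempt and no reset: what is moved stays moved. The work goes in short steps, Python scripts to look and compute and a shell command to move; the robot and the scene stay as the last step left them, time stands still between calls to the robot, and variables do not carry over. Pictures are saved under pics/ and viewed, about 8 in all and at most 12, crops included, and the job is handed in when it is done.

```bash
mkdir -p pics; ls
cat > h.py <<'E'
import numpy as np,cv2
from cell import telemetry,optics,arm
def grab(n,save=None):
    f=optics.grab_frame(n)
    if save: cv2.imwrite('pics/'+save,f['pixels'][:,:,::-1])
    return f
def pts(f):
    z=f['z_map'];v,u=np.mgrid[:480,:640];K=f['intrinsics']
    c=np.stack([(u-K[0,2])/K[0,0]*z,(v-K[1,2])/K[1,1]*z,z],-1)
    R=cv2.Rodrigues(np.array(f['rvec'],float))[0]
    return (c-np.array(f['tvec']).reshape(3))@R
E
python3 - <<'E'
from h import *
a=grab('scene');b=grab('side')
np.savez('a.npz',**a);np.savez('b.npz',**b)
cv2.imwrite('pics/scene.png',a['pixels'][:,:,::-1]);cv2.imwrite('pics/side.png',b['pixels'][:,:,::-1])
print(telemetry.observe())
for f in(a,b):print(f['intrinsics'],-cv2.Rodrigues(np.array(f['rvec'],float))[0].T@np.array(f['tvec']).reshape(3))
E
```

```text
pics
{'t': 0.1, 'joint_positions': array([-1.45986604e-01,  3.42659195e-01,  1.52493808e+00, -2.27505238e-05,
        1.27537905e+00, -1.46020548e-01]), 'dq': array([-4.87688408e-04, -1.75187870e-03, -1.73056467e-03,  9.39666507e-04,
        1.20736607e-03, -5.39612928e-06]), 'tau': array([ 1.49919495e-03, -4.32001984e+01, -2.44694173e+01,  7.19219679e-02,
        5.25739230e-02, -9.79429342e-05]), 'eef_pos': array([5.24634377e-01, 7.60523411e-05, 2.26105470e-01]), 'ee_rot': array([4.92126791e-05, 7.07591731e-01, 7.79083369e-05, 7.06621493e-01]), 'force': array([-0.28068705,  0.95346633, -0.56584457]), 'wrist_torque': array([0.03668283, 0.00132497, 0.08116171]), 'grip_width': 0.09224892078825529}
[[510.30440833   0.         318.76644686]
 [  0.         510.30440833 243.15250422]
 [  0.           0.           1.        ]] [0.84417726 0.40727401 0.93680538]
[[444.16996632   0.         318.64170256]
 [  0.         444.16996632 234.41596625]
 [  0.           0.           1.        ]] [ 0.23444195 -0.81470974  0.58076273]
```

View pics/scene.png

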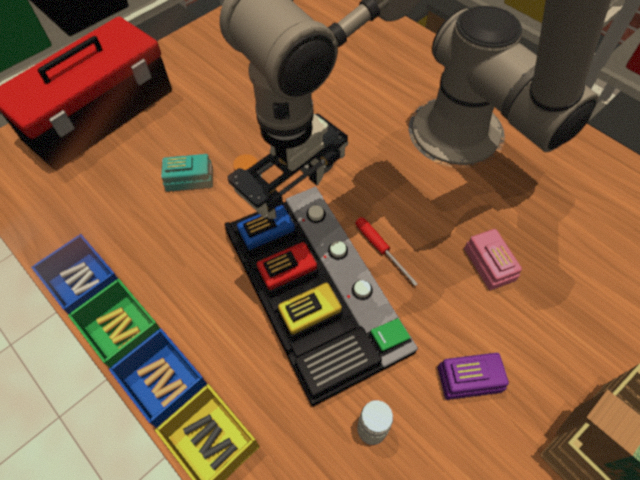

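View pics/side.png

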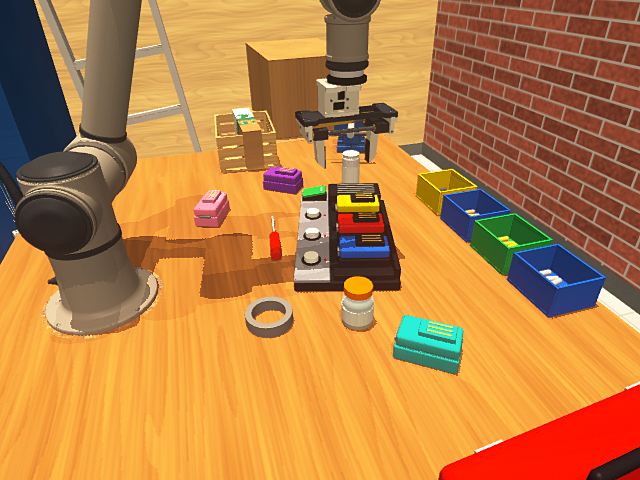

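Scene view: blue pack at (265,228), in the right bay, with its button at (316,213); red (287,266), yellow (310,308), green rocker (390,335). Side view: the blue pack is nearest (363,247), with its button at (311,258) and the rocker at (314,191). What could be mistaken for the blue pack: turquoise pack (187,172) on the bench, and the blue bins (75,275) and (160,378). What could be mistaken for its button: the middle (338,250) and left (362,290) ones.

```bash
cat > m.py <<'E'
from h import *
def ray(f,uv,z):
    K=f['intrinsics'];R=cv2.Rodrigues(np.array(f['rvec'],float))[0];C=-R.T@np.array(f['tvec']).reshape(3)
    d=R.T@np.linalg.inv(K)@np.array([uv[0],uv[1],1.]);return C+d*(z-C[2])/d[2]
def blobs(m,amin=40):
    n,l,s,c=cv2.connectedComponentsWithStats(m.astype(np.uint8));return [(c[i],s[i,4],l==i) for i in range(1,n) if s[i,4]>amin]
E
python3 - <<'E'
from m import *
for n in 'ab':
    f=dict(np.load(n+'.npz'));P=pts(f);hsv=cv2.cvtColor(f['pixels'],cv2.COLOR_RGB2HSV);H,S,V=[hsv[...,i].astype(int) for i in range(3)]
    roi=(P[...,0]>.35)&(P[...,0]<.8)&(abs(P[...,1])<.33)
    print(n)
    for nm,m,z in[('green',(H>45)&(H<75)&(S>150)&(V>60),.05),('white',(S<60)&(V>120)&(P[...,2]>.039)&(P[...,2]<.053),.046),('blue',(H>100)&(H<125)&(S>130)&(V>50)&(P[...,2]>.075)&(P[...,2]<.1),.086),('red',((H<5)|(H>174))&(S>150)&(P[...,2]>.075)&(P[...,2]<.1),.086),('yellow',(H>24)&(H<34)&(S>150)&(P[...,2]>.075)&(P[...,2]<.1),.086)]:
        for c,a,mm in blobs(m&roi):
            print(nm,c.round(1),a,'ray',ray(f,c,z).round(4),'depthmed',np.median(P[mm],0).round(4),'zmin/max',P[mm][:,2].min().round(3),P[mm][:,2].max().round(3))
    if n=='a':
        c1=cv2.resize(f['pixels'][180:300,220:380],None,fx=2.5,fy=2.5,interpolation=2); c2=cv2.resize(f['pixels'][300:420,300:460],None,fx=2.5,fy=2.5,interpolation=2)
        top=np.hstack([c1,c2])
    else:
        c=cv2.resize(f['pixels'][170:290,280:440],None,fx=2.5,fy=2.5,interpolation=2);c2=cv2.resize(f['pixels'][175:215,290:343],(400,300),interpolation=2)
        cv2.imwrite('pics/crop.png',np.vstack([top,np.hstack([c,c2])])[:,:,::-1])
E
```

```text
a
green [390.6 334.5] 613 ray [0.5233 0.2511 0.05  ] depthmed [0.5231 0.2521 0.0527] zmin/max 0.043 0.062
white [315.5 211.3] 129 ray [ 0.4321 -0.0435  0.046 ] depthmed [ 0.4324 -0.0439  0.0465] zmin/max 0.043 0.05
white [337.7 248. ] 163 ray [0.4618 0.0528 0.046 ] depthmed [0.462  0.0532 0.0466] zmin/max 0.042 0.051
white [361.8 287.8] 187 ray [0.4913 0.1482 0.046 ] depthmed [0.4912 0.1482 0.0467] zmin/max 0.04 0.052
blue [267.6 225.7] 547 ray [ 0.5427 -0.0645  0.086 ] depthmed [ 0.5363 -0.0651  0.0768] zmin/max 0.075 0.088
red [288.6 263.6] 759 ray [0.57  0.028 0.086] depthmed [0.5607 0.0287 0.0769] zmin/max 0.075 0.091
yellow [310.2 309.7] 595 ray [0.6054 0.1253 0.086 ] depthmed [0.6021 0.1274 0.077 ] zmin/max 0.075 0.088
b
green [313.4 191.4] 170 ray [0.5192 0.2426 0.05  ] depthmed [0.5189 0.24   0.0502] zmin/max 0.039 0.057
white [312.4 210.6] 59 ray [0.4886 0.1444 0.046 ] depthmed [0.4895 0.1456 0.0452] zmin/max 0.043 0.047
white [311.6 230.3] 57 ray [0.4605 0.0515 0.046 ] depthmed [0.461  0.0519 0.0454] zmin/max 0.043 0.048
white [358.2 309. ] 119 ray [ 0.4661 -0.2421  0.046 ] depthmed [ 0.4634 -0.2451  0.0464] zmin/max 0.04 0.053
blue [347.2 242.6] 108 ray [ 0.5003 -0.0842  0.086 ] depthmed [ 0.5062 -0.068   0.0759] zmin/max 0.075 0.081
red [349.8 220.2] 107 ray [0.5373 0.0024 0.086 ] depthmed [0.5455 0.0175 0.0757] zmin/max 0.075 0.083
red [376.  221.4] 46 ray [ 0.5908 -0.0213  0.086 ] depthmed [ 0.5996 -0.0086  0.0758] zmin/max 0.075 0.084
yellow [345.  199.9] 83 ray [0.56   0.1004 0.086 ] depthmed [0.5676 0.1197 0.0756] zmin/max 0.075 0.078
```

View pics/crop.png

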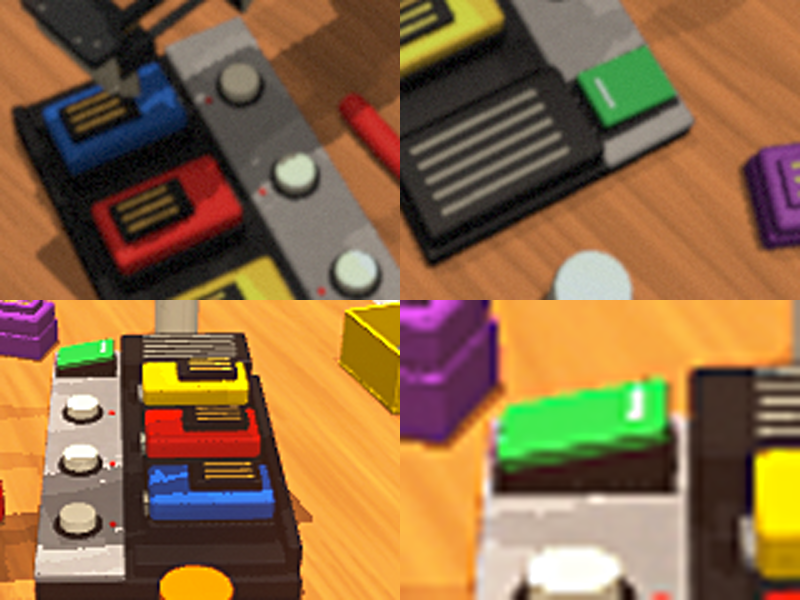

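Close crop: the blue pack sits in the right bay with the right button in front of it. The rocker's white bar is on the far half, next to the housing, and that half is up (off). Next: the target offsets and the spray can's clearance.

Run:
```python
from m import *
f=dict(np.load('a.npz'));g=dict(np.load('b.npz'));P=pts(f);Q=pts(g)
A=np.array([.432,-.0435]);L=np.array([.4908,.147]);y=(L-A)/np.linalg.norm(L-A);x=np.array([y[1],-y[0]]);print('yaw',np.arctan2(x[1],x[0]),np.linalg.norm(L-A))
for nm,ff,PP,r in(('a',f,P,(325,345,372,392)),('b',g,Q,(183,198,314,328))):
    s=cv2.cvtColor(ff['pixels'],cv2.COLOR_RGB2HSV)[r[0]:r[1],r[2]:r[3]].astype(int)
    m=np.zeros((480,640),bool);m[r[0]:r[1],r[2]:r[3]]=(s[...,0]>40)&(s[...,0]<95)&(s[...,1]<130)&(s[...,2]>120)
    for c,a,mm in blobs(m,4):
        w=ray(ff,c,.056);print(nm,'bar',c.round(1),a,w.round(4),np.median(PP[mm],0).round(4),'charger rel right btn',((w[:2]-A)@x).round(4),((w[:2]-A)@y).round(4))
# green top surface in charger frame
for ff,PP in((f,P),(g,Q)):
    h=cv2.cvtColor(ff['pixels'],cv2.COLOR_RGB2HSV).astype(int);m=(h[...,0]>45)&(h[...,0]<75)&(h[...,1]>130)&(abs(PP[...,1]-.25)<.06)&(abs(PP[...,0]-.52)<.07)
    p=PP[m];cx=(p[:,:2]-A)@x;cy=(p[:,:2]-A)@y;print('green ext x',np.percentile(cx,[1,99]).round(4),'y',np.percentile(cy,[1,99]).round(4))
    mx,my=[(np.percentile(q,1)+np.percentile(q,99))/2 for q in(cx,cy)];c=A+mx*x+my*y;print('pivot',c.round(4),'press',(c+.02*x).round(4))
m=(P[...,2]>.08)&(P[...,1]>.25)&(P[...,1]<.45)&(P[...,0]>.5)&(P[...,0]<.85);p=P[m];print('can',np.median(p,0),p.min(0),p.max(0))
```

```text
yaw -0.299383985011464 0.19936822715768932
a bar [376.8 326.6] 16 [0.5324 0.2243 0.056 ] [0.5284 0.2214 0.0435] charger rel right btn 0.0169 0.2855
a bar [381.6 336.9] 54 [0.5408 0.244  0.056 ] [0.5408 0.2445 0.0557] charger rel right btn 0.0192 0.3068
green ext x [-0.0275  0.0321] y [0.2868 0.3292]
pivot [0.525  0.2501] press [0.5441 0.2442]
green ext x [-0.0295  0.0279] y [0.28   0.3254]
pivot [0.5205 0.2459] press [0.5396 0.24  ]
can [0.84417726 0.40727401 0.93680538] [0.63672219 0.31214626 0.08000077] [0.84417726 0.40727401 0.93680538]
```

```bash
python3 -m creep '{"grip":[1,1,1,1,1,1,1,1,1,1],"slide":[[0,0,0],[0,0,0],[0,0,0],[0,0,0],[0,0,0],[0,0,0],[0,0,0],[0,0,0],[0,0,0],[0,0,0]],"delta_rot":[[-1,0,0],[-1,0,0],[-1,0,0],[-1,0,0],[-1,0,0],[-1,0,0],[-1,0,0],[-1,0,0],[-1,0,0],[-1,0,0]]}' 10
```

```text
t: 0.93
eef_pos: [0.5248, 0.0001, 0.2263]
ee_rot: [-0.34, 0.62, 0.341, 0.619]
force: [-0.2, -0.2, 0.2]
grip_width: 0.0303
```

```bash
python3 -m creep '{"grip":[1,1,1,1,1,1,1,1,1,1],"slide":[[0,0,0],[0,0,0],[0,0,0],[0,0,1],[0,0.25,1],[0,0.25,1],[0,0.25,1],[0,0.25,1],[0,0.25,1],[0,0.25,1]],"delta_rot":[[-0.9,0,0],[-0.9,0,0],[-0.9,0,0],[0,0,0],[0,0,0],[0,0,0],[0,0,0],[0,0,0],[0,0,0],[0,0,0]]}' && python3 -m creep '{"grip":[1,1,1,1,1,1,1],"slide":[[0.5,0.4,0.9],[1,0,0],[1,0,0],[1,0,0],[0.6,0,0],[0,0,0],[0,0,0]],"delta_rot":[[0,0,0],[0,0,0],[0,0,0],[0,0,0],[0,0,0],[0,0,0],[0,0,0]]}'
```

```text
t: 1.77
eef_pos: [0.5439, 0.2154, 0.2263]
ee_rot: [-0.419, 0.57, 0.42, 0.569]
force: [0.7, -0.8, 0.2]
grip_width: 0.0005
t: 2.35
eef_pos: [0.5403, 0.2431, 0.103]
ee_rot: [-0.419, 0.57, 0.42, 0.568]
force: [-0.3, 0.3, 0.6]
grip_width: 0.0004
```

```bash
python3 -m creep '{"grip":[1,1,1,1],"slide":[[0.7,0,0],[0.6,0,0],[0,0,0],[0,0,0]],"delta_rot":[[0,0,0],[0,0,0],[0,0,0],[0,0,0]]}'
python3 - <<'E'
from h import *
a=grab('scene')['pixels'][280:400,310:470];b=grab('side')['pixels'][140:230,270:390];w=grab('wrist')['pixels']
cv2.imwrite('pics/c2.png',np.vstack([np.hstack([cv2.resize(a,(400,300),interpolation=2),cv2.resize(b,(400,300),interpolation=2)]),np.hstack([cv2.resize(w,(400,300)),np.zeros((300,400,3),np.uint8)])])[:,:,::-1])
E
```

```text
t: 2.68
eef_pos: [0.5413, 0.2433, 0.0659]
ee_rot: [-0.42, 0.569, 0.419, 0.57]
force: [0.3, 0.2, 0.2]
grip_width: 0.0005
```

View pics/c2.png

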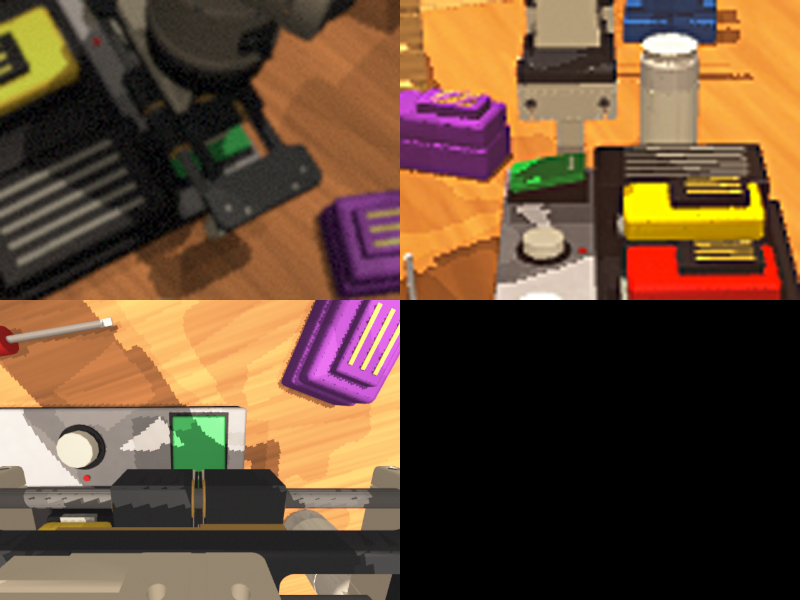

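Tip is centred over the rocker's far half and clear of the housing. Pressing in small steps.

```bash
python3 -m creep '{"grip":[1,1,1,1],"slide":[[0.2,0,0],[0.1,0,0],[0.1,0,0],[0,0,0]],"delta_rot":[[0,0,0],[0,0,0],[0,0,0],[0,0,0]]}'; python3 -m creep '{"grip":[1,1,1],"slide":[[0.1,0,0],[0,0,0],[0,0,0]],"delta_rot":[[0,0,0],[0,0,0],[0,0,0]]}'
```

```text
t: 3.17
eef_pos: [0.541, 0.2432, 0.0525]
ee_rot: [-0.419, 0.569, 0.419, 0.569]
force: [0.9, 0.2, 1.0]
grip_width: 0.0003
t: 3.42
eef_pos: [0.5415, 0.2432, 0.0502]
ee_rot: [-0.42, 0.569, 0.419, 0.57]
force: [3.1, -1.6, 4.0]
grip_width: 0.0004
```

```bash
python3 -m creep '{"grip":[1,1,1],"slide":[[0.05,0,0],[0,0,0],[0,0,0]],"delta_rot":[[0,0,0],[0,0,0],[0,0,0]]}'; python3 -m creep '{"grip":[1,1,1],"slide":[[0.05,0,0],[0,0,0],[0,0,0]],"delta_rot":[[0,0,0],[0,0,0],[0,0,0]]}'
```

```text
t: 3.67
eef_pos: [0.5416, 0.2432, 0.0498]
ee_rot: [-0.42, 0.569, 0.419, 0.57]
force: [-0.9, -2.6, 11.4]
grip_width: 0.0007
t: 3.92
eef_pos: [0.5418, 0.2432, 0.0495]
ee_rot: [-0.42, 0.568, 0.419, 0.57]
force: [-3.0, -3.5, 21.2]
grip_width: 0.0008
```

```bash
python3 -m creep '{"grip":[1,1,1,1,1,1,1,1,1,1],"slide":[[-0.5,0,0],[-1,0,0],[-1,0,0],[-1,0,0],[0,0.2,-1],[0,0.2,-1],[0,0.2,-1],[0,0,-1],[0,0,-1],[0,0,-1]],"delta_rot":[[0,0,0],[0,0,0],[0,0,0],[0,0,0],[0,0,0],[0,0,0],[0,0,0],[0,0,0],[0,0,0],[0,0,0]]}'; python3 -m creep '{"grip":[1,1,1,1,1,1,1],"slide":[[0,0,-1],[0,0,-1],[0,0,-1],[0,0,-1],[0,0,-0.2],[0,0,0],[0,0,0]],"delta_rot":[[0,0,0],[0,0,0],[0,0,0],[0,0,0],[0,0,0],[0,0,0],[0,0,0]]}'
python3 - <<'E'
from h import *
F=grab('scene');a=F['pixels'][280:400,310:470];G=grab('side');b=G['pixels'][170:290,280:440];w=grab('wrist')['pixels']
P=pts(F);h=cv2.cvtColor(F['pixels'],cv2.COLOR_RGB2HSV).astype(int);m=(h[...,0]>45)&(h[...,0]<75)&(h[...,1]>130)&(abs(P[...,1]-.25)<.06)&(abs(P[...,0]-.52)<.07)
for X in(P,):
  p=X[m];cx=(p[:,:2]-[.522,.248])@[.956,-.295]
  for lo,hi in((-.03,-.02),(-.01,.01),(.012,.022),(.02,.03)):
    s=(cx>lo)&(cx<hi);print(lo,hi,s.sum(),np.median(p[s,2]).round(4))
s=G['pixels'][175:215,290:343]
cv2.imwrite('pics/c3.png',np.vstack([np.hstack([cv2.resize(a,(400,300),interpolation=2),cv2.resize(b,(400,300),interpolation=2)]),np.hstack([cv2.resize(w,(400,300)),cv2.resize(s,(400,300),interpolation=2)])])[:,:,::-1])
E
```

```text
t: 4.75
eef_pos: [0.4688, 0.0758, 0.1513]
ee_rot: [-0.419, 0.57, 0.42, 0.569]
force: [1.3, 0.2, 0.2]
grip_width: 0.0004
t: 5.33
eef_pos: [0.4328, -0.0433, 0.1515]
ee_rot: [-0.419, 0.57, 0.419, 0.57]
force: [-0.6, 1.1, -0.6]
grip_width: -0.0
-0.03 -0.02 85 0.0573
-0.01 0.01 272 0.0529
0.012 0.022 85 0.0496
0.02 0.03 98 0.047
```

View pics/c3.png

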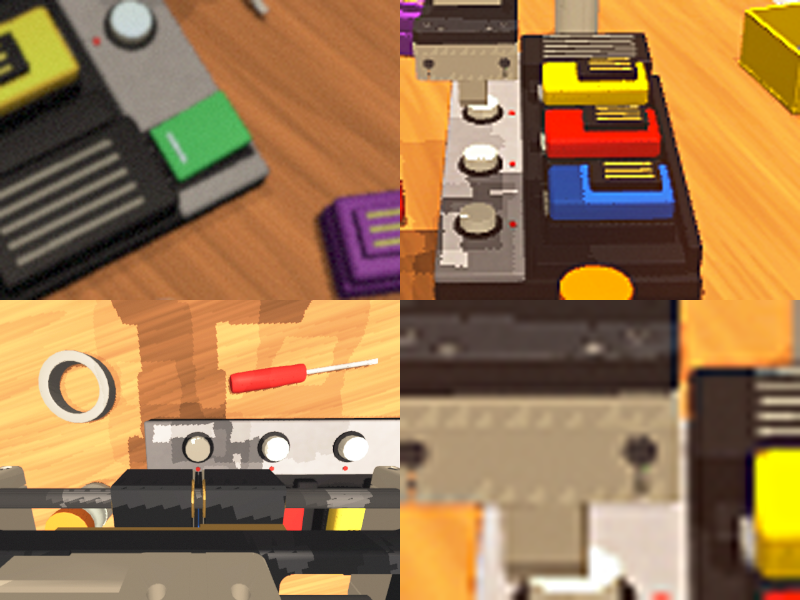

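The rocker's far half is now down: the surface falls from 57 mm at the near end to 47 mm at the far end, the mirror of its off state. The wrist view shows the tool in line with the right button at (198,447), the one in front of the blue pack. Descending.

```bash
python3 -m creep '{"grip":[1,1,1,1,1,1],"slide":[[1,0,0],[1,0,0],[0.8,0,0],[0.4,0,0],[0,0,0],[0,0,0]],"delta_rot":[[0,0,0],[0,0,0],[0,0,0],[0,0,0],[0,0,0],[0,0,0]]}'; python3 -m creep '{"grip":[1,1,1,1,1],"slide":[[0.1,0,0],[0.1,0,0],[0.1,0,0],[0,0,0],[0,0,0]],"delta_rot":[[0,0,0],[0,0,0],[0,0,0],[0,0,0],[0,0,0]]}'
```

```text
t: 5.98
eef_pos: [0.4329, -0.0428, 0.0555]
ee_rot: [-0.419, 0.569, 0.42, 0.569]
force: [0.4, 1.0, -0.1]
grip_width: 0.0007
t: 6.4
eef_pos: [0.433, -0.0437, 0.0469]
ee_rot: [-0.42, 0.569, 0.419, 0.569]
force: [-1.3, 0.1, -0.8]
grip_width: 0.0008
```

```bash
python3 -m creep '{"grip":[1,1,1,1,1],"slide":[[0.05,0,0],[0.05,0,0],[0.05,0,0],[0,0,0],[0,0,0]],"delta_rot":[[0,0,0],[0,0,0],[0,0,0],[0,0,0],[0,0,0]]}'; python3 -m creep '{"grip":[1,1,1,1],"slide":[[0.05,0,0],[0.05,0,0],[0,0,0],[0,0,0]],"delta_rot":[[0,0,0],[0,0,0],[0,0,0],[0,0,0]]}'
```

```text
t: 6.82
eef_pos: [0.4332, -0.0437, 0.0424]
ee_rot: [-0.42, 0.569, 0.419, 0.569]
force: [0.1, 0.1, 3.5]
grip_width: 0.0002
t: 7.15
eef_pos: [0.4332, -0.0437, 0.0393]
ee_rot: [-0.42, 0.569, 0.419, 0.569]
force: [-0.1, -0.2, 6.0]
grip_width: 0.0005
```

```bash
python3 -m creep '{"grip":[1,1,1],"slide":[[0.02,0,0],[0,0,0],[0,0,0]],"delta_rot":[[0,0,0],[0,0,0],[0,0,0]]}'
```

```text
t: 7.4
eef_pos: [0.4333, -0.0438, 0.0391]
ee_rot: [-0.42, 0.569, 0.419, 0.569]
force: [-1.1, 0.7, 9.9]
grip_width: 0.0008
```

Hard stop reached: force rises while z holds at 39 mm. Retracting.

```bash
python3 -m creep '{"grip":[1,1,1,1,1,1,1,1,1],"slide":[[-0.2,0,0],[-0.4,0,0],[-1,0,0],[-1,0,0],[-1,0,0],[-1,0,0],[-1,0,0],[0,0,0],[0,0,0]],"delta_rot":[[0,0,0],[0,0,0],[0,0,0],[0,0,0],[0,0,0],[0,0,0],[0,0,0],[0,0,0],[0,0,0]]}'
python3 - <<'E'
from m import *
F=grab('scene','end.png');G=grab('side');P=pts(F)
for (x,y) in((.432,-.0435),(.4615,.0525),(.491,.148)):
  for n,X in(('a',P),('b',pts(G))):
    s=np.hypot(X[...,0]-x,X[...,1]-y)<.011;z=X[s][:,2];z=z[z<.08];print(n,len(z),np.median(z).round(4) if len(z) else 0)
o=np.load('a.npz')
h=cv2.cvtColor(F['pixels'],cv2.COLOR_RGB2HSV).astype(int);m=(h[...,0]>45)&(h[...,0]<75)&(h[...,1]>130)&(abs(P[...,1]-.25)<.06)&(abs(P[...,0]-.52)<.07)
p=P[m];cx=(p[:,:2]-[.522,.248])@[.956,-.295];print('rocker slope',np.polyfit(cx,p[:,2],1))
cv2.imwrite('pics/end2.png',np.hstack([cv2.resize(F['pixels'],(400,300)),cv2.resize(G['pixels'],(400,300))])[:,:,::-1])
E
```

```text
t: 8.15
eef_pos: [0.4334, -0.0438, 0.2077]
ee_rot: [-0.42, 0.569, 0.419, 0.57]
force: [-0.5, -0.3, -0.7]
grip_width: 0.0006
a 69 0.0468
b 44 0.045
a 85 0.0469
b 33 0.0452
a 93 0.0468
b 31 0.0452
rocker slope [-0.21466887  0.05267186]
```

View pics/end2.png

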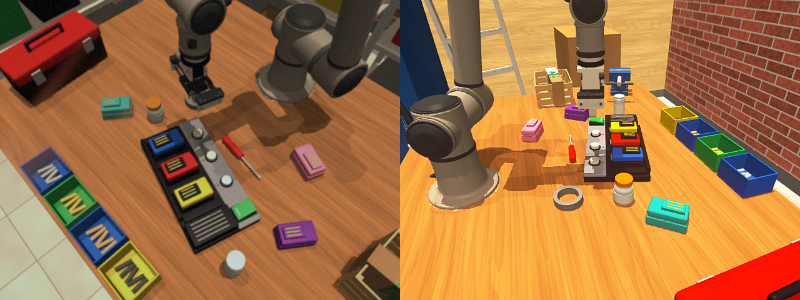

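The button is back out (46–47 mm), the rocker is still on, nothing has moved and the arm is clear.

```bash
python3 -c "from cell import arm;print(arm.finish_job())"
```

```text
the job is handed in; nothing more can be done
None
```

I switched the charging station on, then pressed the right start button, which belongs to the blue battery's bay. The job is handed in at about 8 s of the 32 s allowed.

- **Rocker switch:** I pressed the far half down to its stop, with about 21 N at the end. It stayed on: the paddle now slopes down toward the back at −0.21, where it sloped up before.
- **Start button:** I pressed it to its stop, with the tip at 39 mm and about 10 N at the end, then let it come back out.
- **Last checks:** All three buttons measure about 45–47 mm high, which is fully out. By eye, the batteries and the other objects are where they were. The arm is clear, at 0.21 m above the bench.

None of the final checks failed. The two cameras disagreed by about 4 to 6 mm on the rocker's centre, so I aimed at its white bar as seen in the scene view.

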